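Level a pouring stage by touch

ROBOT

A 6-joint arm with a two-finger parallel gripper is mounted at the origin on the work surface. World frame = base frame: x ahead of the robot, y to its left, z up, the work surface at z = 0. Lengths are in m, angles in rad, forces in N, time in s.
With the tool pointing down it reaches from about 0.275 to 0.825 m from the base axis. Payload 4.9 kg.
Tool frame: the origin (TCP) lies at the centre of the arm's flange, where the gripper is bolted on; the fingertips stand 173 mm ahead of it and the grasp point (between the pads) lies 155 mm ahead of it (manip.grip_point_offset is the distance from the TCP to the grasp point, in m); z points along the fingers, y is the line along which they close (so a half turn about z gives the same grasp; the last joint's range is limited). The gripper opens to 85 mm and grips with 20 to 120 N. Pads are 22 mm wide; open, the fingers measure 114 mm over their backs; the gripper's body (76 mm by 85 mm) begins 54 mm behind the grasp point. The pads swing forward as they close: fully open they stand 13 mm farther back than shut.
Start: joints at [1.148, 0.326, -0.193, 1.052, 0, 1.437], TCP at [0.157, 0.527, 0.405] pointing down, gripper open.
Joint ranges: [-2.65, 2.65], [-0.97, 1.79], [-1.3, 1.35], [-1.93, 2.1], [-1.47, 1.37], [-3.14, 3.14]. Speed limits (rad/s): [2.57, 2.57, 3.14, 3.14, 3.14, 3.14].

INTERFACE

Orientations are given as a unit quaternion [w, x, y, z].
In Python, from workcell import observe, capture, get_calibration, ticket, trace, landmark_of, manip gives the robot as it stands.
- The arm moves only by the tool apply_moves, never from a script. Its argument "series" is a list of rows, each an object of numbers: "grip": the gripper's target within -1 to 1 (fully open at 1, half-way at 0, shut at -1); "x", "y", "z": the shift along the tool's x, y, z normalised to -1 to 1, where 1 is 30 mm; "twist": the turn about the tool's z normalised to -1 to 1, where 1 is 5 degrees. In form: [{"grip": .., "x": .., "y": .., "z": .., "twist": ..}, ...]. A call has 1 to 12 rows; each row shifts and turns the commanded pose from where the row before left it, along the tool's axes as they then stand; what a row does not reach is not made up. A row lasts 1/10 s, in which the tool goes at most 50 mm and 8.59 degrees, less where a joint would pass 70% of its speed; a pose out of reach is approached as far as the arm can. A call with a number of a shift or a turn outside -1 to 1 is refused whole. A call with a gripper value outside its range is refused whole. The fingers move at their own pace and stop on an object; "force" is the grip in N (left out, the last holds). Time passes only in rows, so rows that do not move let the fingers close. It gives the time, the measured TCP pose, the force, the opening and the grip force at its end, in the units of the state.
- observe(): the state, without advancing time (a new reading comes with each control period).
- capture(name): name is "scene" or "top" or "wrist"; returns the picture (384x512x3 uint8, red, green, blue); there is no depth.
- get_calibration(name): a dict with "fx", "fy", "cx", "cy" (pixels), "cam_to_world" (4x4, takes a point from camera to world coordinates). Camera axes: x right, y down, z forward; pixel columns grow to the right and rows downward; lengths in m; the calibration is good to about 2 mm. A picture is of the moment at which its call begins: read the wrist's pose just before it. get_calibration takes no time and is no camera call; for the wrist camera it gives the pose at the moment of the call.
- ticket.hand_in(): hands the job in; it is judged then, once.
Trained networks look in the newest picture that a camera, given by its name, has taken for a name from the list of things; names that differ only in an ending like _2 or _b are one class to them, and where a whole thing is asked for, a point or a joint stands for the part that bears it (a point fixed in the world has none). Each returns a list of dicts, best first, with "confidence" (0 to 1); they miss things now and then, are a little off and sometimes report something else, mostly with a low value. They report only what shows in the picture. A call takes as long as a camera call. They do not tell look-alikes from the thing itself.
- trace(camera, name): "mask" (384x512 bool, what is visible of it) and "extent" ([left, top, width, height] in pixels, round what is visible of it).
- landmark_of(camera, name): "point" ([column, row] in pixels: a listed point, or the origin of a listed thing).
The state is a dict: "time_s": time; "qpos": joint angles; "joint_velocities": joint speeds; "effort": joint torques, N m; "ee_pos": TCP position; "orientation": TCP orientation; "ft_force": force on the tool from outside, world axes, zero at the start; "moment": the same for the moment, N m; "opening": finger opening in m; "grip_force": force on a finger pad.
Only numpy, scipy, OpenCV 4.12 (cv2) and the standard library are available. Lean on these libraries where they do the work, as an engineer would, in place of code of your own. Each camera call takes 0.05 s, during which the arm holds its last target. There are 200 camera calls.

TASK

The round white stage of the pouring stand has been knocked out of level and paint would run off it. Take the feeler out of its block, touch its tip gently at several places across the stage to find the high side, and press the high side down with the tip until the stage is level to within a degree. Then stand the feeler back in its block, fully home, and leave the other things on the table where they are.

Things in the scene. Friction and masses are not known exactly. Their poses are not given: they have to be found in the camera images.
- stand: Fixed stand that carries the stage (200 mm round white plate, 8 mm thick, flat face up): dark square foot 130 x 130 x 14 mm, column 48 mm across. Origin: centre of the foot's underside, on the table; z up.
- stand_axis (a point): Top of the stand's column, on its axis, 64 mm above the table. The stage is centred on this axis, on a telescoping neck whose height differs each time: the middle of the stage's face is 92 to 104 mm above the table.
- stage (a joint): Lean of the stage, rad; 0 level; starts at 0.05 to 0.08. It leans about one level line through the stand's axis, 14 mm below the face; this line's compass direction differs each time and is not given, so the high side must be felt. Stiff, stays where left: 75 mm from the line it yields at about 10 N downward (0.75 N m), not to lighter touches; on the line it never yields. It can be pushed too far.
- block: Fixed wooden block, 70 x 70 mm and 75 mm tall, with an upright round hole 19 mm wide and 70 mm deep in the middle of its top, in which the feeler stands. Origin: centre of its underside; z up.
- block_hole0 (a point): Centre of the hole's mouth, on the block's top, 75 mm above the table.
- feeler: Loose hand feeler, about 130 g (100 to 170), standing in the block. Origin: centre of the underside of its steel collar (36 mm across, 6 mm thick), which rests on the block's top; z along its length, upwards. Above the collar a square wooden handle 20 x 20 mm, 70 mm long (6 to 76 mm above the origin), its faces along the feeler's x and y; below, a steel stem 12 mm across that ends in the rounded tip 60 mm below the origin.
- feeler_tip: The feeler's rounded brass tip, 12 mm across, rigid with it. Origin: its lowest point, 60 mm below the feeler's origin. The tip must never press on anything with more than 22 N.
- paint_bottle: Bystander: blue bottle, 52 mm across, 130 mm tall, standing; origin under its centre.
- water_cup: Bystander: open green cup, 72 mm across, 85 mm tall; origin under its centre.
- roller: Bystander: small hand roller lying flat, about 130 x 86 mm, 32 mm high; origin on the table under its middle.
Mind the look-alikes: they are no part of the job. Of the things that look like the feeler, the middle-sized one is meant. There is more than one size of the stand; the one meant has the size given above.

How it is judged:
By the outcome, as a careful person would: the job done as asked, in the order asked, and still so for the second after the job is handed in, with the robot touching nothing.
It also fails if it takes over 72 s, if anything falls off the work surface, if the arm or the gripper's body presses on something with over 40 N, if the wrist force passes 120 N, or if a joint passes its speed limit or range.

## Working session

There is one attempt and no reset: what is moved stays moved. The work goes in short steps, Python scripts to look and compute and a tool call to move; the robot and the scene stay as the last step left them, time stands still between calls to the robot, and variables do not carry over. Pictures are saved under pics/ and viewed, at most 10 in all, crops included, and the job is handed in when it is done.

Besides the shell and the picture viewer there is one more tool, called after "Emit:" as name(argument=value, ...), one argument or row to a line, values as JSON. apply_moves: Moves the arm, as the interface text tells. Scaled input: -1 to 1 covers 30 mm each way for a shift and 5 degrees each way for a turn. Its arguments: {"type":"object","properties":{"series":{"type":"array"},"force":{"type":"number"}},"required":["series"]}

```bash
mkdir -p pics; cat > h.py <<'E'
import numpy as np, cv2
from workcell import observe, capture, get_calibration, ticket, trace, landmark_of, manip
def ray(cam,uv):
    c=get_calibration(cam);T=np.array(c["cam_to_world"])
    d=T[:3,:3]@np.array([(uv[0]-c["cx"])/c["fx"],(uv[1]-c["cy"])/c["fy"],1.])
    return T[:3,3],d
def at_z(cam,uv,z):
    o,d=ray(cam,uv);return o+d*(z-o[2])/d[2]
def proj(cam,p):
    c=get_calibration(cam);T=np.array(c["cam_to_world"])
    q=T[:3,:3].T@(np.array(p)-T[:3,3]);return [c["fx"]*q[0]/q[2]+c["cx"],c["fy"]*q[1]/q[2]+c["cy"]]
def save(n,im): cv2.imwrite(f"pics/{n}.png",im[:,:,::-1])
E
python3 - <<'E'
from h import *
a=capture("top");b=capture("scene")
im=np.vstack([a,b]);save("both",cv2.resize(im,(400*1,600)) if 0 else np.hstack([cv2.resize(a,(400,300)),cv2.resize(b,(400,300))]))
save("top",cv2.resize(a,(768,576)));save("scene",cv2.resize(b,(768,576)))
for n,z in [("block_hole0",.075),("feeler",.075),("stand_axis",.064),("stand",0),("paint_bottle",0),("water_cup",0),("roller",0)]:
  for cam in("top","scene"):
    for r in landmark_of(cam,n)[:4]: print(n,cam,np.round(r["point"]),round(r["confidence"],2),at_z(cam,r["point"],z).round(3))
o=observe();print(o["ee_pos"],o["orientation"],o["time_s"],o["opening"],o["ft_force"],manip.grip_point_offset)
E
```

```text
block_hole0 top [250. 217.] 0.67 [0.53  0.035 0.075]
block_hole0 scene [242. 194.] 0.65 [0.531 0.041 0.075]
feeler top [254. 264.] 0.77 [0.394 0.027 0.075]
feeler top [248. 218.] 0.54 [0.528 0.04  0.075]
feeler top [252. 186.] 0.5 [0.622 0.027 0.075]
feeler scene [241. 195.] 0.73 [0.536 0.038 0.075]
feeler scene [243. 233.] 0.62 [0.648 0.016 0.075]
feeler scene [222. 154.] 0.57 [0.38  0.026 0.075]
stand_axis top [343. 273.] 0.92 [ 0.36  -0.236  0.064]
stand_axis scene [112. 177.] 0.69 [ 0.383 -0.253  0.064]
stand top [335. 271.] 0.88 [ 0.357 -0.228  0.   ]
stand scene [123. 187.] 0.92 [ 0.357 -0.237 -0.   ]
stand scene [149. 242.] 0.73 [ 0.559 -0.19  -0.   ]
paint_bottle top [214. 149.] 0.68 [0.748 0.142 0.   ]
paint_bottle scene [307. 277.] 0.59 [0.746 0.134 0.   ]
water_cup top [275. 139.] 0.76 [ 0.777 -0.052  0.   ]
water_cup scene [225. 310.] 0.77 [ 0.776 -0.055  0.   ]
roller top [160. 249.] 0.94 [0.438 0.315 0.   ]
roller scene [335. 172.] 0.7 [0.444 0.326 0.   ]
[0.15663206 0.52723984 0.40471094] [-1.36911551e-06  1.43903081e-01  9.89591786e-01  2.48563043e-05] 0.8 0.08534785766407686 [-0.06324549  0.02753922  0.53975978] 0.1547
```

View pics/top.png

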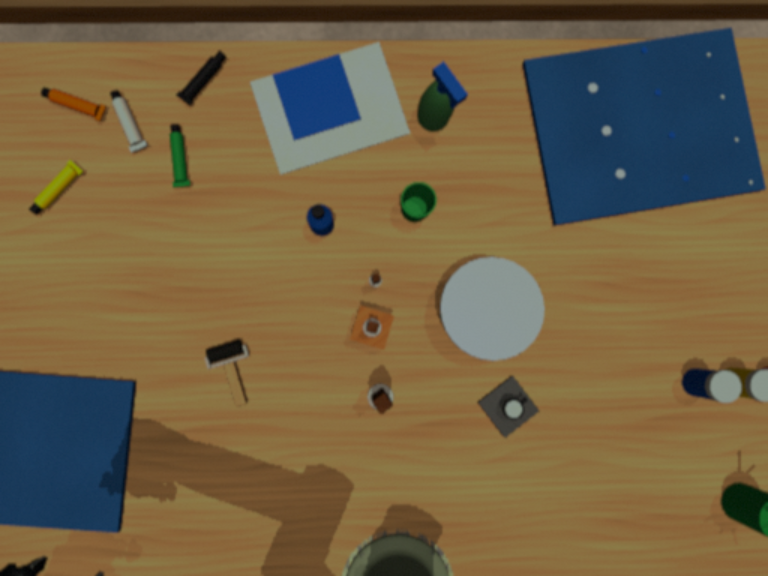

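View pics/scene.png

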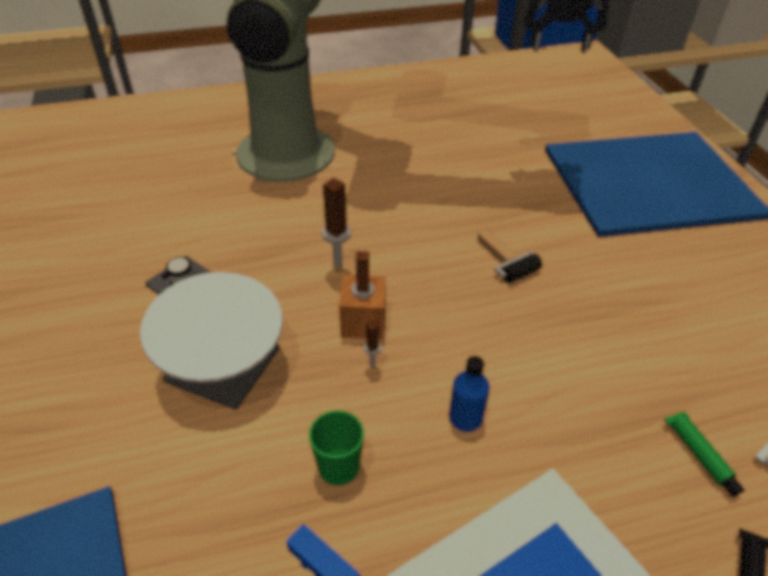

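Three things look like the feeler (top picture): one at (380,398), large; one at (372,326), medium, standing in the block; one at (376,280), small. The one in the block fits as the middle-sized. The stand under the big stage at (492,308) is the right one. The one at (513,408) has a foot only about 85 mm wide. I'll move over the block and confirm with the wrist camera.

Emit:
apply_moves(
  series=[
    {"grip":1,"x":-0.97,"y":-0.71},
    {"grip":1,"x":-0.97,"y":-0.71},
    {"grip":1,"x":-0.97,"y":-0.71},
    {"grip":1,"x":-0.97,"y":-0.71},
    {"grip":1,"x":-0.97,"y":-0.71},
    {"grip":1,"x":-0.97,"y":-0.71},
    {"grip":1,"x":-0.97,"y":-0.71},
    {"grip":1,"x":-0.97,"y":-0.71},
    {"grip":1,"x":-0.97,"y":-0.71},
    {"grip":1,"x":-0.97,"y":-0.71},
    {"grip":1,"x":-0.97,"y":-0.71},
    {"grip":1,"x":-0.97,"y":-0.71},
  ],
)

```text
invalid input
```

Emit:
apply_moves(
  series=[
    {"grip":1,"x":-0.97,"y":-0.71},
    {"grip":1,"x":-0.97,"y":-0.71},
    {"grip":1,"x":-0.97,"y":-0.71},
    {"grip":1,"x":-0.97,"y":-0.71},
    {"grip":1},
    {"grip":1},
  ],
)

```text
invalid input
```

```bash
python3 - <<'E'
from h import *
o=observe();print(o["ee_pos"],o["orientation"],o["time_s"])
print(np.array(get_calibration("wrist")["cam_to_world"]).round(3))
a=capture("wrist");save("w1",cv2.resize(a,(768,576)))
for n,z in [("block_hole0",.075),("feeler",.075),("stand_axis",.064)]:
    for r in landmark_of("wrist",n)[:4]: print(n,np.round(r["point"]),round(r["confidence"],2),at_z("wrist",r["point"],z).round(3))
E
```

```text
[0.15663206 0.52723984 0.40471094] [-1.36911551e-06  1.43903081e-01  9.89591786e-01  2.48563043e-05] 0.8
[[ 0.284  0.918  0.277  0.087]
 [ 0.959 -0.272 -0.081  0.547]
 [ 0.001  0.288 -0.958  0.374]
 [ 0.     0.     0.     1.   ]]
```

View pics/w1.png

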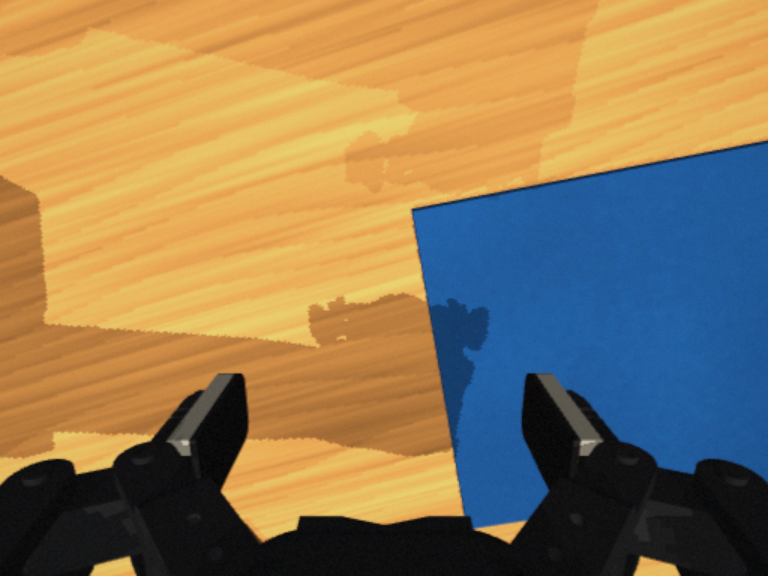

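The move was refused and the picture shows only the start spot: the blue mat, the arm's shadow, and the fingers at (230,400) and (540,400). I'll retry with every field filled in.

Emit:
apply_moves(
  series=[
    {"grip":1,"x":-0.97,"y":-0.71,"z":0,"twist":0},
    {"grip":1,"x":-0.97,"y":-0.71,"z":0,"twist":0},
    {"grip":1,"x":-0.97,"y":-0.71,"z":0,"twist":0},
    {"grip":1,"x":-0.97,"y":-0.71,"z":0,"twist":0},
    {"grip":1,"x":-0.97,"y":-0.71,"z":0,"twist":0},
    {"grip":1,"x":-0.97,"y":-0.71,"z":0,"twist":0},
    {"grip":1,"x":-0.97,"y":-0.71,"z":0,"twist":0},
    {"grip":1,"x":-0.97,"y":-0.71,"z":0,"twist":0},
    {"grip":1,"x":-0.97,"y":-0.71,"z":0,"twist":0},
    {"grip":1,"x":-0.97,"y":-0.71,"z":0,"twist":0},
    {"grip":1,"x":-0.97,"y":-0.71,"z":0,"twist":0},
    {"grip":1,"x":-0.97,"y":-0.71,"z":0,"twist":0},
  ],
)

```text
time_s: 2.2
ee_pos: [0.4193, 0.1814, 0.4049]
orientation: [0.0, 0.144, 0.99, 0.0]
ft_force: [-0.5, -0.2, -0.8]
opening: 0.0856
grip_force: 0.0
```

Emit:
apply_moves(
  series=[
    {"grip":1,"x":-0.71,"y":-0.92,"z":0,"twist":0},
    {"grip":1,"x":-0.71,"y":-0.92,"z":0,"twist":0},
    {"grip":1,"x":-0.71,"y":-0.92,"z":0,"twist":0},
    {"grip":1,"x":-0.71,"y":-0.92,"z":0,"twist":0},
    {"grip":1,"x":0,"y":0,"z":0,"twist":0},
    {"grip":1,"x":0,"y":0,"z":0,"twist":0},
  ],
)

```text
time_s: 2.8
ee_pos: [0.4689, 0.0521, 0.4046]
orientation: [-0.0, 0.145, 0.989, 0.0]
ft_force: [0.1, 0.2, -0.0]
opening: 0.0854
grip_force: 0.0
```

```bash
python3 - <<'E'
from h import *
o=observe();print(o["ee_pos"],o["orientation"],o["time_s"])
a=capture("wrist");save("w2",cv2.resize(a,(768,576)))
for n,z in [("block_hole0",.075),("feeler",.075),("stand_axis",.064)]:
    for r in landmark_of("wrist",n)[:4]: print(n,np.round(r["point"]),round(r["confidence"],2),at_z("wrist",r["point"],z).round(3))
for r in trace("wrist","feeler")[:3]: print(r["extent"],r["confidence"])
E
```

```text
[0.46886326 0.05212986 0.40460355] [-2.11649071e-04  1.44801684e-01  9.89460658e-01  1.82203598e-04] 2.8
block_hole0 [262. 235.] 0.82 [0.528 0.041 0.075]
feeler [280. 295.] 0.7 [0.602 0.04  0.075]
feeler [208. 111.] 0.68 [0.394 0.028 0.075]
feeler [266. 237.] 0.59 [0.531 0.045 0.075]
stand_axis [262. 210.] 0.42 [0.505 0.049 0.064]
[151.6, 83.8, 86.6, 67.8] 0.89
[243.3, 218.9, 39.3, 65.8] 0.88
[268.1, 280.3, 26.2, 55.1] 0.78
```

View pics/w2.png

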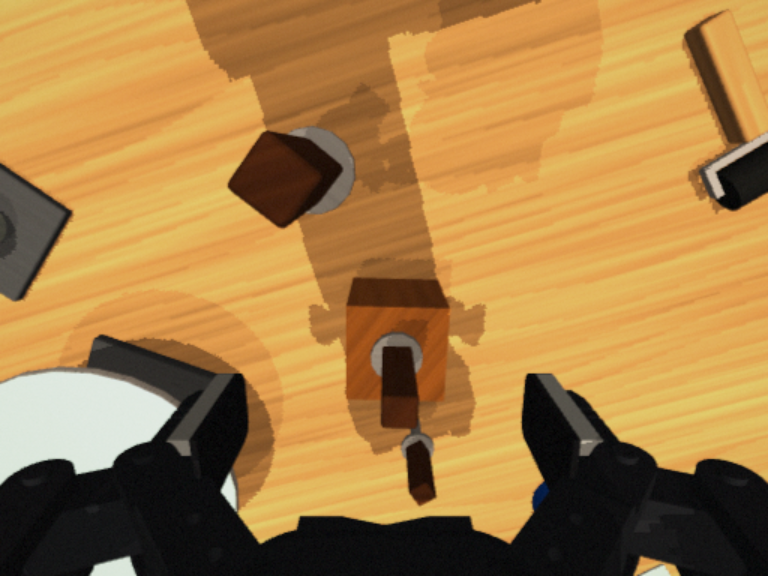

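The middle-sized feeler stands in the block with its collar at (397,355) and its handle running down to (400,425). The large one is at (300,170) and the small one at (418,465), both standing free. I'll confirm with one enlarged crop and measure the yaw.

```bash
python3 - <<'E'
from h import *
im=cv2.imread("pics/w2.png");c=cv2.resize(im[320:470,330:490],None,fx=4,fy=4,interpolation=cv2.INTER_CUBIC)
for i in range(0,160,20): cv2.putText(c,str(330+i),(i*4,10),0,.35,(255,255,255),1)
for i in range(20,150,20): cv2.putText(c,str(320+i),(0,i*4),0,.35,(255,255,255),1)
cv2.imwrite("pics/crop.png",c)
E
```

```text
(no output)
```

View pics/crop.png

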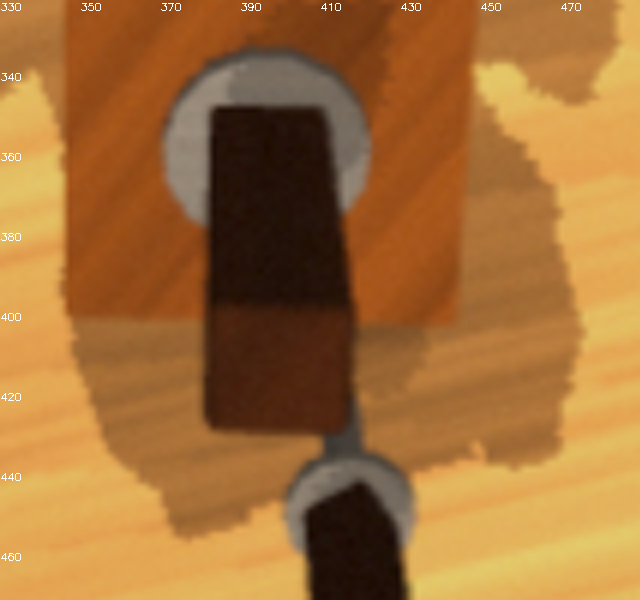

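```bash
python3 - <<'E'
from h import *
P=np.array([at_z("wrist",np.array(u)*2/3,.151) for u in [(382.5,396),(418,397),(417.5,428),(381.5,426.5)]])
print(P.round(4),P.mean(0))
d=P[1]-P[0]+P[2]-P[3];e=P[3]-P[0]+P[2]-P[1]
print("yaw y-edge",np.degrees(np.arctan2(d[1],d[0])),"other",np.degrees(np.arctan2(e[1],e[0]))+90)
C=np.array([at_z("wrist",np.array(u)*2/3,.081) for u in [(370.5,356),(423,356),(397,332)]]);print(C.round(4))
B=[at_z("wrist",np.array(u)*2/3,.075) for u in [(346.5,399.5),(444,401),(448,307),(347.5,305)]];print(np.round(B,4),np.mean(B,0))
for n,z in(("stage",.098),):
  for cam in("top","scene"):
    r=trace(cam,n)[0];c,_,_=cv2.fitEllipse(max(cv2.findContours(r["mask"].astype(np.uint8),0,1)[0],key=len))[0:3];print(cam,c,_,at_z(cam,c,z).round(4))
E
```

```text
[[0.5173 0.0374 0.151 ]
 [0.5232 0.0553 0.151 ]
 [0.5413 0.0501 0.151 ]
 [0.5349 0.0316 0.151 ]] [0.52913909 0.04357567 0.151     ]
yaw y-edge 71.29067225763824 other 72.90794964287186
[[0.5232 0.0269 0.081 ]
 [0.5333 0.0611 0.081 ]
 [0.5115 0.049  0.081 ]]
[[ 5.532e-01 -3.000e-04  7.500e-02]
 [ 5.741e-01  6.620e-02  7.500e-02]
 [ 5.062e-01  8.630e-02  7.500e-02]
 [ 4.858e-01  2.200e-02  7.500e-02]] [0.52982621 0.04351906 0.075     ]
top (327.7918395996094, 205.07177734375) 125.69682312011719 [ 0.5601 -0.1897  0.098 ]
scene (140.98678588867188, 217.5357666015625) 77.38030242919922 [ 0.5693 -0.1919  0.098 ]
```

Emit:
apply_moves(
  series=[
    {"grip":1,"x":-1,"y":0.15,"z":0,"twist":0},
    {"grip":1,"x":-1,"y":0.15,"z":0,"twist":0},
    {"grip":1,"x":-0.02,"y":0,"z":0.8,"twist":0},
    {"grip":1,"x":0,"y":0,"z":0.8,"twist":0},
    {"grip":1,"x":0,"y":0,"z":0.8,"twist":0},
    {"grip":1,"x":0,"y":0,"z":0.8,"twist":0},
    {"grip":1,"x":0,"y":0,"z":0.6,"twist":0},
    {"grip":1,"x":0,"y":0,"z":0.36,"twist":0},
    {"grip":1,"x":0,"y":0,"z":0,"twist":0},
  ],
)

```text
time_s: 4.05
ee_pos: [0.5288, 0.0444, 0.2786]
orientation: [-0.001, 0.144, 0.99, -0.0]
ft_force: [0.3, -0.3, 0.8]
opening: 0.0853
grip_force: 0.0
```

```bash
python3 - <<'E'
from h import *
o=observe();print(o["ee_pos"],o["orientation"],o["time_s"],o["ft_force"])
a=capture("wrist");save("w3",cv2.resize(a,(640,480)))
E
```

```text
[0.52877815 0.04442139 0.27860319] [-1.38721077e-03  1.43601715e-01  9.89634583e-01 -1.26010419e-04] 4.05 [ 0.27636407 -0.33601125  0.80570092]
```

View pics/w3.png

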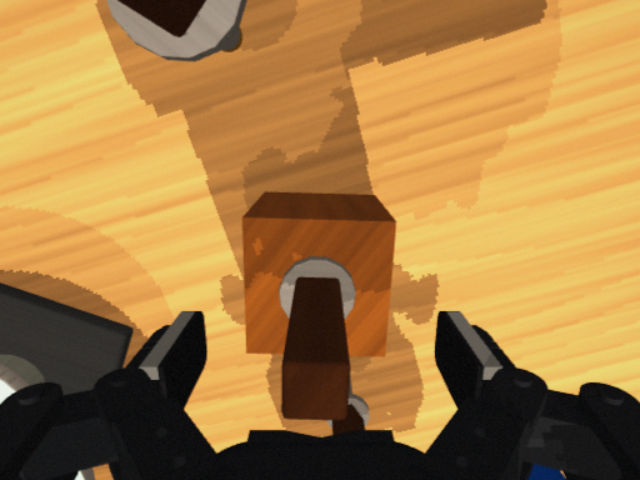

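The handle top at (317,390) lies centred between the fingers (205 and 438). Closing.

Emit:
apply_moves(
  series=[
    {"grip":-1,"x":0,"y":0,"z":0,"twist":0},
    {"grip":-1,"x":0,"y":0,"z":0,"twist":0},
    {"grip":-1,"x":0,"y":0,"z":0,"twist":0},
    {"grip":-1,"x":0,"y":0,"z":0,"twist":0},
    {"grip":-1,"x":0,"y":0,"z":0,"twist":0},
    {"grip":-1,"x":0,"y":0,"z":0,"twist":0},
    {"grip":-1,"x":0,"y":0,"z":0,"twist":0},
    {"grip":-1,"x":0,"y":0,"z":0,"twist":0},
  ],
  force=80,
)

```text
time_s: 4.9
ee_pos: [0.5297, 0.044, 0.2803]
orientation: [0.0, 0.144, 0.99, -0.0]
ft_force: [-0.5, -0.8, 5.1]
opening: 0.0191
grip_force: 77.9
```

```bash
python3 - <<'E'
from h import *
o=observe();print(o["ee_pos"],o["orientation"],o["time_s"],o["ft_force"],o["opening"],o["grip_force"])
from scipy.optimize import least_squares
# stage centre: ray crossing of the ellipse centres
R=[]
for cam in("top","scene"):
  capture(cam);r=trace(cam,"stage")[0];k=max(cv2.findContours(r["mask"].astype(np.uint8),0,1)[0],key=len)
  c=cv2.fitEllipse(cv2.convexHull(k))[0];q,d=ray(cam,c);R.append((q,d/np.linalg.norm(d)))
A=sum(np.eye(3)-np.outer(d,d) for q,d in R);b=sum((np.eye(3)-np.outer(d,d))@q for q,d in R);print(np.linalg.solve(A,b))
for n in("stand_axis","stand"):
  for cam in("top","scene"):
    for r in landmark_of(cam,n)[:3]: print(n,cam,np.round(r["point"]),round(r["confidence"],2),at_z(cam,r["point"],.064 if n!="stand" else 0).round(3))
E
```

```text
[0.52965979 0.04398123 0.28029231] [ 3.79462249e-04  1.43919073e-01  9.89589387e-01 -4.16703156e-05] 4.9 [-0.5110417  -0.83762872  5.06175469] 0.019072249831815793 77.94402480125427
[ 0.55997807 -0.19259424  0.08759948]
stand_axis top [343. 273.] 0.81 [ 0.359 -0.238  0.064]
stand_axis scene [112. 177.] 0.8 [ 0.384 -0.253  0.064]
stand top [334. 270.] 0.77 [ 0.362 -0.227  0.   ]
stand scene [122. 188.] 0.9 [ 0.357 -0.24   0.   ]
stand scene [145. 244.] 0.84 [ 0.562 -0.198  0.   ]
stand scene [334. 173.] 0.39 [0.444 0.323 0.   ]
```

Emit:
apply_moves(
  series=[
    {"grip":-1,"x":0,"y":0,"z":-0.3,"twist":0},
    {"grip":-1,"x":0,"y":0,"z":-0.8,"twist":0},
    {"grip":-1,"x":0,"y":0,"z":-0.9,"twist":0},
    {"grip":-1,"x":0,"y":0,"z":-0.9,"twist":0},
    {"grip":-1,"x":0,"y":0,"z":-0.9,"twist":0},
    {"grip":-1,"x":0,"y":0,"z":-0.5,"twist":0},
    {"grip":-1,"x":0,"y":0,"z":0,"twist":0},
    {"grip":-1,"x":0,"y":0,"z":0,"twist":0},
  ],
)

```text
time_s: 6.1
ee_pos: [0.5292, 0.0441, 0.4084]
orientation: [-0.0, 0.144, 0.99, 0.0]
ft_force: [0.1, -0.1, -1.7]
opening: 0.0192
grip_force: 78.0
```

Emit:
apply_moves(
  series=[
    {"grip":-1,"x":-0.4,"y":-0.9,"z":0,"twist":0},
    {"grip":-1,"x":-0.4,"y":-0.9,"z":0,"twist":0},
    {"grip":-1,"x":-0.4,"y":-0.9,"z":0,"twist":0},
    {"grip":-1,"x":-0.4,"y":-0.9,"z":0,"twist":0},
    {"grip":-1,"x":-0.4,"y":-0.9,"z":0,"twist":0},
    {"grip":-1,"x":-0.4,"y":-0.9,"z":0,"twist":0},
    {"grip":-1,"x":-0.4,"y":-0.9,"z":0,"twist":0},
    {"grip":-1,"x":-0.4,"y":-0.9,"z":0,"twist":0},
    {"grip":-1,"x":0,"y":0,"z":0,"twist":0},
    {"grip":-1,"x":0,"y":0,"z":0,"twist":0},
    {"grip":-1,"x":0,"y":0,"z":0,"twist":0},
  ],
)

```text
time_s: 7.2
ee_pos: [0.5596, -0.1896, 0.4077]
orientation: [-0.001, 0.144, 0.99, 0.001]
ft_force: [0.4, 0.7, -2.1]
opening: 0.0189
grip_force: 78.4
```

```bash
python3 - <<'E'
from h import *
o=observe();print(o["ee_pos"],o["orientation"],o["time_s"],o["ft_force"],o["opening"],o["grip_force"])
a=capture("wrist");save("w4",cv2.resize(a,(640,480)))
r=landmark_of("wrist","feeler_tip");print(r[:2], proj("wrist",np.array(o["ee_pos"])+[0,0,-.2653]))
for r in landmark_of("wrist","stand_axis")[:2]:print(r["confidence"],at_z("wrist",r["point"],.064))
E
```

```text
[ 0.55956963 -0.18957012  0.40769784] [-1.17283271e-03  1.43624845e-01  9.89631345e-01  5.74093672e-04] 7.2 [ 0.40964318  0.66429562 -2.08172584] 0.01893964445629597 78.3611261844635
[{'point': [251.0, 199.7], 'confidence': 0.36}] [np.float64(256.73804282764365), np.float64(197.93769677121037)]
```

View pics/w4.png

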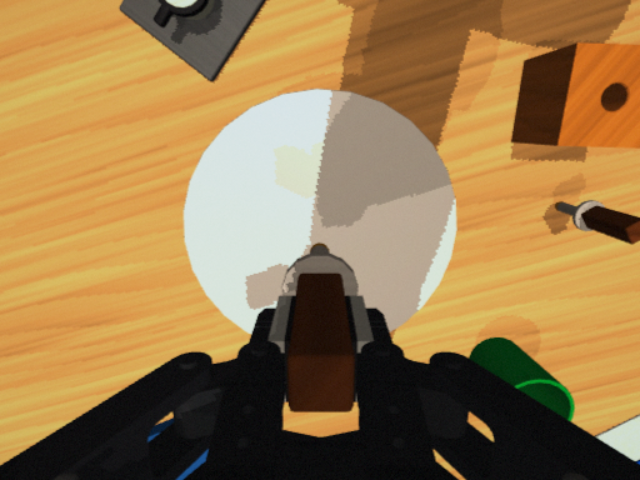

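The feeler is held, with its tip at (319,250), over the middle of the stage (circle 185–457 wide). Descending near the centre, which never yields.

Emit:
apply_moves(
  series=[
    {"grip":-1,"x":0,"y":0,"z":0.5,"twist":0},
    {"grip":-1,"x":0,"y":0,"z":0.4,"twist":0},
    {"grip":-1,"x":0,"y":0,"z":0.2,"twist":0},
    {"grip":-1,"x":0,"y":0,"z":0,"twist":0},
    {"grip":-1,"x":0,"y":0,"z":0,"twist":0},
    {"grip":-1,"x":0,"y":0,"z":0,"twist":0},
  ],
)

```text
time_s: 7.95
ee_pos: [0.5602, -0.1904, 0.3765]
orientation: [0.0, 0.144, 0.99, -0.0]
ft_force: [-0.1, 0.2, -1.3]
opening: 0.0192
grip_force: 78.5
```

Emit:
apply_moves(
  series=[
    {"grip":-1,"x":0,"y":0,"z":0.033,"twist":0},
    {"grip":-1,"x":0,"y":0,"z":0,"twist":0},
    {"grip":-1,"x":0,"y":0,"z":0,"twist":0},
  ],
)

```text
time_s: 8.25
ee_pos: [0.56, -0.1904, 0.3751]
orientation: [0.0, 0.144, 0.99, -0.0]
ft_force: [0.2, -0.9, -1.3]
opening: 0.0192
grip_force: 78.5
```

Emit:
apply_moves(
  series=[
    {"grip":-1,"x":0,"y":0,"z":0.033,"twist":0},
    {"grip":-1,"x":0,"y":0,"z":0,"twist":0},
    {"grip":-1,"x":0,"y":0,"z":0,"twist":0},
  ],
)

```text
time_s: 8.55
ee_pos: [0.5599, -0.1903, 0.3739]
orientation: [-0.0, 0.144, 0.99, 0.0]
ft_force: [-0.1, -0.4, -1.0]
opening: 0.0188
grip_force: 78.5
```

Emit:
apply_moves(
  series=[
    {"grip":-1,"x":0,"y":0,"z":0.1,"twist":0},
    {"grip":-1,"x":0,"y":0,"z":0,"twist":0},
    {"grip":-1,"x":0,"y":0,"z":0,"twist":0},
  ],
)

```text
time_s: 8.85
ee_pos: [0.5599, -0.1903, 0.3707]
orientation: [-0.0, 0.144, 0.99, 0.0]
ft_force: [0.0, 0.2, -1.1]
opening: 0.0189
grip_force: 78.5
```

Emit:
apply_moves(
  series=[
    {"grip":-1,"x":0,"y":0,"z":0.04,"twist":0},
    {"grip":-1,"x":0,"y":0,"z":0,"twist":0},
    {"grip":-1,"x":0,"y":0,"z":0,"twist":0},
  ],
)

```text
time_s: 9.15
ee_pos: [0.56, -0.1903, 0.3697]
orientation: [-0.0, 0.144, 0.99, 0.0]
ft_force: [0.4, 0.3, -1.6]
opening: 0.0195
grip_force: 78.5
```

Emit:
apply_moves(
  series=[
    {"grip":-1,"x":0,"y":0,"z":0.04,"twist":0},
    {"grip":-1,"x":0,"y":0,"z":0,"twist":0},
    {"grip":-1,"x":0,"y":0,"z":0,"twist":0},
  ],
)

```text
time_s: 9.45
ee_pos: [0.56, -0.1903, 0.3684]
orientation: [-0.0, 0.144, 0.99, 0.0]
ft_force: [-0.1, 0.3, -1.9]
opening: 0.0192
grip_force: 78.5
```

Tip is at about 103 mm, still no contact. Continuing.

Emit:
apply_moves(
  series=[
    {"grip":-1,"x":0,"y":0,"z":0.04,"twist":0},
    {"grip":-1,"x":0,"y":0,"z":0,"twist":0},
    {"grip":-1,"x":0,"y":0,"z":0,"twist":0},
  ],
)

```text
time_s: 9.75
ee_pos: [0.5599, -0.1903, 0.3672]
orientation: [-0.0, 0.144, 0.99, 0.0]
ft_force: [0.4, 0.9, -1.6]
opening: 0.0194
grip_force: 78.5
```

Emit:
apply_moves(
  series=[
    {"grip":-1,"x":0,"y":0,"z":0.04,"twist":0},
    {"grip":-1,"x":0,"y":0,"z":0,"twist":0},
    {"grip":-1,"x":0,"y":0,"z":0,"twist":0},
  ],
)

```text
time_s: 10.05
ee_pos: [0.56, -0.1904, 0.3666]
orientation: [0.0, 0.144, 0.99, -0.0]
ft_force: [0.1, 0.4, 3.4]
opening: 0.0194
grip_force: 79.4
```

Emit:
apply_moves(
  series=[
    {"grip":-1,"x":0,"y":0,"z":0.04,"twist":0},
    {"grip":-1,"x":0,"y":0,"z":0,"twist":0},
    {"grip":-1,"x":0,"y":0,"z":0,"twist":0},
  ],
)

```text
time_s: 10.35
ee_pos: [0.56, -0.1904, 0.3663]
orientation: [0.001, 0.144, 0.99, -0.0]
ft_force: [-2.1, 1.9, 8.5]
opening: 0.0192
grip_force: 80.3
```

Contact at the centre is at TCP z ≈ 0.3668, and the force rises about 4.3 N per mm commanded. Next I'll probe 50 mm out along tool +x.

Emit:
apply_moves(
  series=[
    {"grip":-1,"x":0,"y":0,"z":-0.28,"twist":0},
    {"grip":-1,"x":0.5,"y":0,"z":0,"twist":0},
    {"grip":-1,"x":0.6,"y":0,"z":0,"twist":0},
    {"grip":-1,"x":0.567,"y":0,"z":0,"twist":0},
    {"grip":-1,"x":0,"y":0,"z":0,"twist":0},
    {"grip":-1,"x":0,"y":0,"z":0.05,"twist":0},
    {"grip":-1,"x":0,"y":0,"z":0,"twist":0},
    {"grip":-1,"x":0,"y":0,"z":0,"twist":0},
    {"grip":-1,"x":0,"y":0,"z":0,"twist":0},
  ],
)

```text
time_s: 11.25
ee_pos: [0.5125, -0.1763, 0.3717]
orientation: [0.0, 0.144, 0.99, -0.0]
ft_force: [-0.1, -0.1, -1.7]
opening: 0.0189
grip_force: 78.7
```

Emit:
apply_moves(
  series=[
    {"grip":-1,"x":0,"y":0,"z":0.035,"twist":0},
    {"grip":-1,"x":0,"y":0,"z":0,"twist":0},
    {"grip":-1,"x":0,"y":0,"z":0,"twist":0},
  ],
)

```text
time_s: 11.55
ee_pos: [0.5121, -0.1761, 0.3706]
orientation: [-0.0, 0.144, 0.99, 0.0]
ft_force: [0.0, 0.9, -0.6]
opening: 0.0189
grip_force: 78.7
```

Emit:
apply_moves(
  series=[
    {"grip":-1,"x":0,"y":0,"z":0.035,"twist":0},
    {"grip":-1,"x":0,"y":0,"z":0,"twist":0},
    {"grip":-1,"x":0,"y":0,"z":0,"twist":0},
  ],
)

```text
time_s: 11.85
ee_pos: [0.512, -0.1761, 0.3697]
orientation: [-0.0, 0.144, 0.99, 0.0]
ft_force: [-0.5, -1.0, -2.0]
opening: 0.0192
grip_force: 78.7
```

Emit:
apply_moves(
  series=[
    {"grip":-1,"x":0,"y":0,"z":0.035,"twist":0},
    {"grip":-1,"x":0,"y":0,"z":0,"twist":0},
    {"grip":-1,"x":0,"y":0,"z":0,"twist":0},
  ],
)

```text
time_s: 12.15
ee_pos: [0.5121, -0.1761, 0.3688]
orientation: [0.0, 0.144, 0.99, -0.0]
ft_force: [-0.2, -0.0, -0.6]
opening: 0.0189
grip_force: 78.8
```

Emit:
apply_moves(
  series=[
    {"grip":-1,"x":0,"y":0,"z":0.035,"twist":0},
    {"grip":-1,"x":0,"y":0,"z":0,"twist":0},
    {"grip":-1,"x":0,"y":0,"z":0,"twist":0},
  ],
)

```text
time_s: 12.45
ee_pos: [0.5121, -0.1761, 0.3685]
orientation: [0.001, 0.144, 0.99, -0.0]
ft_force: [-1.6, 0.3, 5.9]
opening: 0.0191
grip_force: 79.8
```

Emit:
apply_moves(
  series=[
    {"grip":-1,"x":0,"y":0,"z":0.035,"twist":0},
    {"grip":-1,"x":0,"y":0,"z":0,"twist":0},
    {"grip":-1,"x":0,"y":0,"z":0,"twist":0},
  ],
)

```text
time_s: 12.75
ee_pos: [0.5121, -0.1761, 0.3684]
orientation: [0.001, 0.144, 0.99, -0.0]
ft_force: [-3.0, 1.1, 10.8]
opening: 0.0194
grip_force: 80.7
```

Emit:
apply_moves(
  series=[
    {"grip":-1,"x":0,"y":0,"z":0.03,"twist":0},
    {"grip":-1,"x":0,"y":0,"z":0,"twist":0},
    {"grip":-1,"x":0,"y":0,"z":0,"twist":0},
  ],
)

```text
time_s: 13.05
ee_pos: [0.5121, -0.1761, 0.3682]
orientation: [0.001, 0.144, 0.99, -0.0]
ft_force: [-4.5, 1.6, 15.9]
opening: 0.0189
grip_force: 81.2
```

Tool +x, 50 mm out, is about +1.8 mm high. Next is tool +y.

Emit:
apply_moves(
  series=[
    {"grip":-1,"x":0,"y":0,"z":-0.25,"twist":0},
    {"grip":-1,"x":-0.567,"y":0.567,"z":0,"twist":0},
    {"grip":-1,"x":-0.6,"y":0.6,"z":0,"twist":0},
    {"grip":-1,"x":-0.5,"y":0.5,"z":0,"twist":0},
    {"grip":-1,"x":0,"y":0,"z":0,"twist":0},
    {"grip":-1,"x":0,"y":0,"z":0,"twist":0},
    {"grip":-1,"x":0,"y":0,"z":0,"twist":0},
    {"grip":-1,"x":0,"y":0,"z":0,"twist":0},
  ],
)

```text
time_s: 13.85
ee_pos: [0.5736, -0.1428, 0.3731]
orientation: [-0.0, 0.144, 0.99, -0.0]
ft_force: [-0.5, 0.1, -1.8]
opening: 0.0194
grip_force: 78.7
```

Emit:
apply_moves(
  series=[
    {"grip":-1,"x":0,"y":0,"z":0.035,"twist":0},
    {"grip":-1,"x":0,"y":0,"z":0,"twist":0},
    {"grip":-1,"x":0,"y":0,"z":0,"twist":0},
  ],
)

```text
time_s: 14.15
ee_pos: [0.574, -0.1426, 0.3721]
orientation: [-0.0, 0.144, 0.99, -0.0]
ft_force: [1.5, -0.3, -1.4]
opening: 0.019
grip_force: 78.7
```

Emit:
apply_moves(
  series=[
    {"grip":-1,"x":0,"y":0,"z":0.035,"twist":0},
    {"grip":-1,"x":0,"y":0,"z":0,"twist":0},
    {"grip":-1,"x":0,"y":0,"z":0,"twist":0},
  ],
)

```text
time_s: 14.45
ee_pos: [0.5742, -0.1424, 0.371]
orientation: [-0.0, 0.144, 0.99, -0.0]
ft_force: [-0.9, -0.4, -2.2]
opening: 0.0194
grip_force: 78.7
```

Emit:
apply_moves(
  series=[
    {"grip":-1,"x":0,"y":0,"z":0.035,"twist":0},
    {"grip":-1,"x":0,"y":0,"z":0,"twist":0},
    {"grip":-1,"x":0,"y":0,"z":0,"twist":0},
  ],
)

```text
time_s: 14.75
ee_pos: [0.5742, -0.1424, 0.37]
orientation: [-0.0, 0.144, 0.99, 0.0]
ft_force: [0.6, -0.2, -1.5]
opening: 0.0192
grip_force: 78.7
```

Emit:
apply_moves(
  series=[
    {"grip":-1,"x":0,"y":0,"z":0.035,"twist":0},
    {"grip":-1,"x":0,"y":0,"z":0,"twist":0},
    {"grip":-1,"x":0,"y":0,"z":0,"twist":0},
  ],
)

```text
time_s: 15.05
ee_pos: [0.5742, -0.1424, 0.3689]
orientation: [-0.0, 0.144, 0.99, 0.0]
ft_force: [0.2, 0.4, -1.8]
opening: 0.019
grip_force: 78.7
```

Emit:
apply_moves(
  series=[
    {"grip":-1,"x":0,"y":0,"z":0.035,"twist":0},
    {"grip":-1,"x":0,"y":0,"z":0,"twist":0},
    {"grip":-1,"x":0,"y":0,"z":0,"twist":0},
  ],
)

```text
time_s: 15.35
ee_pos: [0.5742, -0.1424, 0.3679]
orientation: [-0.0, 0.144, 0.99, -0.0]
ft_force: [-0.0, 0.4, -1.5]
opening: 0.0192
grip_force: 78.7
```

Emit:
apply_moves(
  series=[
    {"grip":-1,"x":0,"y":0,"z":0.07,"twist":0},
    {"grip":-1,"x":0,"y":0,"z":0,"twist":0},
    {"grip":-1,"x":0,"y":0,"z":0,"twist":0},
  ],
)

```text
time_s: 15.65
ee_pos: [0.5742, -0.1424, 0.3657]
orientation: [-0.0, 0.144, 0.99, 0.0]
ft_force: [-0.0, -0.2, -1.6]
opening: 0.0189
grip_force: 78.7
```

Emit:
apply_moves(
  series=[
    {"grip":-1,"x":0,"y":0,"z":0.035,"twist":0},
    {"grip":-1,"x":0,"y":0,"z":0,"twist":0},
    {"grip":-1,"x":0,"y":0,"z":0,"twist":0},
  ],
)

```text
time_s: 15.95
ee_pos: [0.5743, -0.1424, 0.365]
orientation: [0.0, 0.144, 0.99, -0.0]
ft_force: [-0.3, 0.1, 0.0]
opening: 0.0193
grip_force: 78.9
```

Tool +y, 50 mm out, is at z 0.3650 (−1.8 mm). The slope is therefore about (+0.036, −0.036), and the high side is along tool (+x, −y). Going to the point 75 mm out there.

Emit:
apply_moves(
  series=[
    {"grip":-1,"x":0,"y":0,"z":-0.33,"twist":0},
    {"grip":-1,"x":0.45,"y":-0.86,"z":0,"twist":0},
    {"grip":-1,"x":0.45,"y":-0.86,"z":0,"twist":0},
    {"grip":-1,"x":0.45,"y":-0.86,"z":0,"twist":0},
    {"grip":-1,"x":0.45,"y":-0.86,"z":0,"twist":0},
    {"grip":-1,"x":0,"y":0,"z":0,"twist":0},
    {"grip":-1,"x":0,"y":0,"z":0.04,"twist":0},
    {"grip":-1,"x":0,"y":0,"z":0,"twist":0},
    {"grip":-1,"x":0,"y":0,"z":0,"twist":0},
    {"grip":-1,"x":0,"y":0,"z":0,"twist":0},
  ],
)

```text
time_s: 16.95
ee_pos: [0.4935, -0.2254, 0.3734]
orientation: [-0.0, 0.143, 0.99, 0.0]
ft_force: [-0.0, 0.8, -1.4]
opening: 0.0187
grip_force: 78.6
```

Emit:
apply_moves(
  series=[
    {"grip":-1,"x":0,"y":0,"z":0.04,"twist":0},
    {"grip":-1,"x":0,"y":0,"z":0,"twist":0},
    {"grip":-1,"x":0,"y":0,"z":0,"twist":0},
  ],
)

```text
time_s: 17.25
ee_pos: [0.4931, -0.2258, 0.3721]
orientation: [-0.0, 0.144, 0.99, 0.0]
ft_force: [0.3, -0.2, -2.0]
opening: 0.0191
grip_force: 78.6
```

Emit:
apply_moves(
  series=[
    {"grip":-1,"x":0,"y":0,"z":0.035,"twist":0},
    {"grip":-1,"x":0,"y":0,"z":0,"twist":0},
    {"grip":-1,"x":0,"y":0,"z":0,"twist":0},
  ],
)

```text
time_s: 17.55
ee_pos: [0.493, -0.226, 0.3712]
orientation: [-0.0, 0.144, 0.99, 0.0]
ft_force: [0.3, -0.1, -1.8]
opening: 0.0188
grip_force: 78.6
```

Emit:
apply_moves(
  series=[
    {"grip":-1,"x":0,"y":0,"z":0.035,"twist":0},
    {"grip":-1,"x":0,"y":0,"z":0,"twist":0},
    {"grip":-1,"x":0,"y":0,"z":0,"twist":0},
  ],
)

```text
time_s: 17.85
ee_pos: [0.4931, -0.226, 0.3706]
orientation: [0.0, 0.144, 0.99, -0.0]
ft_force: [-0.5, 0.3, 3.3]
opening: 0.019
grip_force: 79.7
```

The high side reads 0.3707 (+3.9 mm at 76 mm, lean ≈ 0.052), which agrees with the slope. Pressing in small steps.

Emit:
apply_moves(
  series=[
    {"grip":-1,"x":0,"y":0,"z":0.035,"twist":0},
    {"grip":-1,"x":0,"y":0,"z":0,"twist":0},
    {"grip":-1,"x":0,"y":0,"z":0,"twist":0},
  ],
)

```text
time_s: 18.15
ee_pos: [0.4931, -0.226, 0.37]
orientation: [0.0, 0.144, 0.99, -0.0]
ft_force: [-1.7, 1.2, 6.3]
opening: 0.0191
grip_force: 80.1
```

Emit:
apply_moves(
  series=[
    {"grip":-1,"x":0,"y":0,"z":0.035,"twist":0},
    {"grip":-1,"x":0,"y":0,"z":0,"twist":0},
    {"grip":-1,"x":0,"y":0,"z":0,"twist":0},
  ],
)

```text
time_s: 18.45
ee_pos: [0.493, -0.226, 0.3691]
orientation: [0.0, 0.144, 0.99, -0.0]
ft_force: [-1.8, 0.2, 8.1]
opening: 0.0193
grip_force: 80.1
```

Emit:
apply_moves(
  series=[
    {"grip":-1,"x":0,"y":0,"z":0.035,"twist":0},
    {"grip":-1,"x":0,"y":0,"z":0,"twist":0},
    {"grip":-1,"x":0,"y":0,"z":0,"twist":0},
  ],
)

```text
time_s: 18.75
ee_pos: [0.4929, -0.2261, 0.368]
orientation: [0.0, 0.144, 0.99, -0.001]
ft_force: [-3.7, 1.5, 8.0]
opening: 0.019
grip_force: 80.1
```

Emit:
apply_moves(
  series=[
    {"grip":-1,"x":0,"y":0,"z":0.045,"twist":0},
    {"grip":-1,"x":0,"y":0,"z":0,"twist":0},
    {"grip":-1,"x":0,"y":0,"z":0,"twist":0},
    {"grip":-1,"x":0,"y":0,"z":0,"twist":0},
  ],
)

```text
time_s: 19.15
ee_pos: [0.4928, -0.2261, 0.3666]
orientation: [0.0, 0.144, 0.99, -0.001]
ft_force: [-3.4, 0.3, 9.0]
opening: 0.019
grip_force: 80.1
```

Emit:
apply_moves(
  series=[
    {"grip":-1,"x":0,"y":0,"z":-0.05,"twist":0},
    {"grip":-1,"x":0,"y":0,"z":0,"twist":0},
    {"grip":-1,"x":0,"y":0,"z":0,"twist":0},
  ],
)

```text
time_s: 19.45
ee_pos: [0.4932, -0.226, 0.367]
orientation: [0.0, 0.144, 0.99, -0.0]
ft_force: [-1.4, 0.6, 0.1]
opening: 0.0192
grip_force: 78.9
```

Under a light touch it now reads 0.3670 against 0.3668 at the centre. I'll check the opposite side.

Emit:
apply_moves(
  series=[
    {"grip":-1,"x":0,"y":0,"z":-0.2,"twist":0},
    {"grip":-1,"x":-0.89,"y":0.89,"z":0,"twist":0},
    {"grip":-1,"x":-0.89,"y":0.89,"z":0,"twist":0},
    {"grip":-1,"x":-0.89,"y":0.89,"z":0,"twist":0},
    {"grip":-1,"x":-0.89,"y":0.89,"z":0,"twist":0},
    {"grip":-1,"x":0,"y":0,"z":0,"twist":0},
    {"grip":-1,"x":0,"y":0,"z":0.08,"twist":0},
    {"grip":-1,"x":0,"y":0,"z":0,"twist":0},
    {"grip":-1,"x":0,"y":0,"z":0,"twist":0},
    {"grip":-1,"x":0,"y":0,"z":0,"twist":0},
  ],
)

```text
time_s: 20.45
ee_pos: [0.6252, -0.1546, 0.371]
orientation: [-0.0, 0.145, 0.99, -0.0]
ft_force: [0.7, 1.0, -1.3]
opening: 0.0188
grip_force: 79.0
```

Emit:
apply_moves(
  series=[
    {"grip":-1,"x":0,"y":0,"z":0.03,"twist":0},
    {"grip":-1,"x":0,"y":0,"z":0,"twist":0},
    {"grip":-1,"x":0,"y":0,"z":0,"twist":0},
  ],
)

```text
time_s: 20.75
ee_pos: [0.6257, -0.1542, 0.3699]
orientation: [0.0, 0.144, 0.99, -0.0]
ft_force: [0.5, -0.3, -1.2]
opening: 0.0191
grip_force: 79.0
```

Emit:
apply_moves(
  series=[
    {"grip":-1,"x":0,"y":0,"z":0.03,"twist":0},
    {"grip":-1,"x":0,"y":0,"z":0,"twist":0},
    {"grip":-1,"x":0,"y":0,"z":0,"twist":0},
  ],
)

```text
time_s: 21.05
ee_pos: [0.6259, -0.1539, 0.3689]
orientation: [-0.0, 0.144, 0.99, 0.0]
ft_force: [0.9, 0.2, -0.7]
opening: 0.0191
grip_force: 79.0
```

Emit:
apply_moves(
  series=[
    {"grip":-1,"x":0,"y":0,"z":0.03,"twist":0},
    {"grip":-1,"x":0,"y":0,"z":0,"twist":0},
    {"grip":-1,"x":0,"y":0,"z":0,"twist":0},
  ],
)

```text
time_s: 21.35
ee_pos: [0.6259, -0.154, 0.368]
orientation: [-0.0, 0.144, 0.99, 0.0]
ft_force: [-0.0, 1.5, -1.9]
opening: 0.0189
grip_force: 79.0
```

Emit:
apply_moves(
  series=[
    {"grip":-1,"x":0,"y":0,"z":0.03,"twist":0},
    {"grip":-1,"x":0,"y":0,"z":0,"twist":0},
    {"grip":-1,"x":0,"y":0,"z":0,"twist":0},
  ],
)

```text
time_s: 21.65
ee_pos: [0.6258, -0.154, 0.3671]
orientation: [-0.0, 0.144, 0.99, 0.0]
ft_force: [-0.8, -0.4, -2.0]
opening: 0.0188
grip_force: 79.0
```

Emit:
apply_moves(
  series=[
    {"grip":-1,"x":0,"y":0,"z":0.025,"twist":0},
    {"grip":-1,"x":0,"y":0,"z":0,"twist":0},
    {"grip":-1,"x":0,"y":0,"z":0,"twist":0},
  ],
)

```text
time_s: 21.95
ee_pos: [0.6259, -0.154, 0.3665]
orientation: [0.0, 0.144, 0.99, -0.0]
ft_force: [1.0, -0.1, -1.7]
opening: 0.0193
grip_force: 79.0
```

```bash
python3 - <<'E'
from h import *
o=observe();print(o["ee_pos"],o["orientation"],o["ft_force"])
E
```

```text
[ 0.62588723 -0.15400617  0.36646443] [ 8.84953839e-05  1.43902484e-01  9.89591869e-01 -2.84449166e-05] [ 0.991348   -0.11578406 -1.69782296]
```

Emit:
apply_moves(
  series=[
    {"grip":-1,"x":0,"y":0,"z":0.02,"twist":0},
    {"grip":-1,"x":0,"y":0,"z":0,"twist":0},
    {"grip":-1,"x":0,"y":0,"z":0,"twist":0},
  ],
)

```text
time_s: 22.25
ee_pos: [0.6259, -0.154, 0.3662]
orientation: [0.0, 0.144, 0.99, -0.0]
ft_force: [-0.7, 1.1, 1.5]
opening: 0.0193
grip_force: 79.2
```

Emit:
apply_moves(
  series=[
    {"grip":-1,"x":0,"y":0,"z":0.015,"twist":0},
    {"grip":-1,"x":0,"y":0,"z":0,"twist":0},
    {"grip":-1,"x":0,"y":0,"z":0,"twist":0},
  ],
)

```text
time_s: 22.55
ee_pos: [0.6259, -0.154, 0.366]
orientation: [0.0, 0.144, 0.99, -0.0]
ft_force: [-1.3, 1.1, 5.7]
opening: 0.0192
grip_force: 79.5
```

The opposite side reads 0.3662, a residual lean of about 0.3°, so the stage is level. Now returning the feeler.

Emit:
apply_moves(
  series=[
    {"grip":-1,"x":0,"y":0,"z":-0.5,"twist":0},
    {"grip":-1,"x":0,"y":0,"z":-0.9,"twist":0},
    {"grip":-1,"x":0.83,"y":0.9,"z":0,"twist":0},
    {"grip":-1,"x":0.83,"y":0.9,"z":0,"twist":0},
    {"grip":-1,"x":0.83,"y":0.9,"z":0,"twist":0},
    {"grip":-1,"x":0.83,"y":0.9,"z":0,"twist":0},
    {"grip":-1,"x":0.83,"y":0.9,"z":0,"twist":0},
    {"grip":-1,"x":0.8,"y":0.9,"z":0,"twist":0},
    {"grip":-1,"x":0,"y":0,"z":0,"twist":0},
    {"grip":-1,"x":0,"y":0,"z":0,"twist":0},
    {"grip":-1,"x":0,"y":0,"z":0,"twist":0},
    {"grip":-1,"x":0,"y":0,"z":0,"twist":0},
  ],
)

```text
time_s: 23.75
ee_pos: [0.5301, 0.0427, 0.4071]
orientation: [-0.0, 0.145, 0.989, -0.0]
ft_force: [-0.6, -0.3, -2.2]
opening: 0.0188
grip_force: 79.0
```

```bash
python3 - <<'E'
from h import *
o=observe();print(o["ee_pos"],o["orientation"],o["time_s"],o["ft_force"])
a=capture("wrist");save("w5",cv2.resize(a,(640,480)))
print(np.array(proj("wrist",np.array(o["ee_pos"])+[0,0,-.2653]))*1.25,np.array(proj("wrist",[.5297,.044,.075]))*1.25)
for r in landmark_of("wrist","block_hole0")[:1]:print(r["point"],r["confidence"],at_z("wrist",r["point"],.075))
E
```

```text
[0.53013734 0.04269864 0.40707161] [-4.45709783e-05  1.44607359e-01  9.89489110e-01 -1.00466886e-04] 23.75 [-0.5900794  -0.34578194 -2.20156419]
[321.7665502  247.60161075] [322.82672589 221.60007936]
[255.2, 176.6] 0.95 [0.52810388 0.04136271 0.075     ]
```

View pics/w5.png

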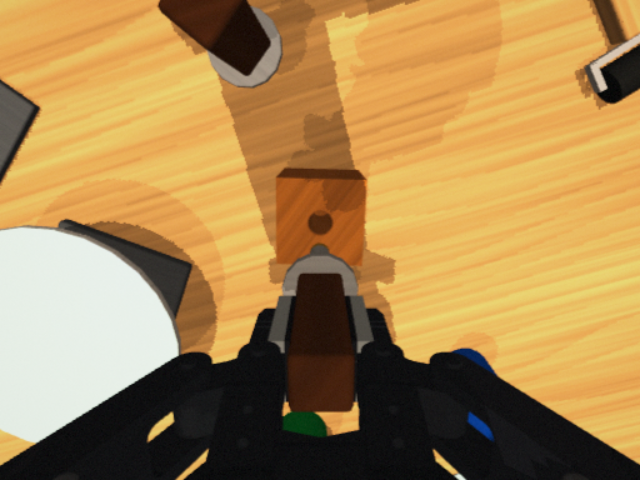

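The hole at (320,222) and the tip at (319,250) line up sideways, and the feeler sits in the grip as before. Lowering.

Emit:
apply_moves(
  series=[
    {"grip":-1,"x":0.0,"y":0.04,"z":0.6,"twist":0},
    {"grip":-1,"x":0,"y":0,"z":0.8,"twist":0},
    {"grip":-1,"x":0,"y":0,"z":0.3,"twist":0},
    {"grip":-1,"x":0,"y":0,"z":0.3,"twist":0},
    {"grip":-1,"x":0,"y":0,"z":0.3,"twist":0},
    {"grip":-1,"x":0,"y":0,"z":0,"twist":0},
    {"grip":-1,"x":0,"y":0,"z":0,"twist":0},
  ],
)

```text
time_s: 24.55
ee_pos: [0.5302, 0.0447, 0.3387]
orientation: [0.0, 0.144, 0.99, 0.0]
ft_force: [0.3, -0.5, -2.0]
opening: 0.019
grip_force: 78.9
```

Emit:
apply_moves(
  series=[
    {"grip":-1,"x":0,"y":-0.02,"z":0.2,"twist":0},
    {"grip":-1,"x":0,"y":0,"z":0.3,"twist":0},
    {"grip":-1,"x":0,"y":0,"z":0.3,"twist":0},
    {"grip":-1,"x":0,"y":0,"z":0,"twist":0},
  ],
)

```text
time_s: 24.95
ee_pos: [0.529, 0.0442, 0.3127]
orientation: [-0.001, 0.144, 0.99, -0.0]
ft_force: [-0.4, 0.8, -2.0]
opening: 0.0191
grip_force: 78.9
```

Emit:
apply_moves(
  series=[
    {"grip":-1,"x":0,"y":0,"z":0.3,"twist":0},
    {"grip":-1,"x":0,"y":0,"z":0.3,"twist":0},
    {"grip":-1,"x":0,"y":0,"z":0.3,"twist":0},
    {"grip":-1,"x":0,"y":0,"z":0,"twist":0},
    {"grip":-1,"x":0,"y":0,"z":0,"twist":0},
    {"grip":-1,"x":0,"y":0,"z":0,"twist":0},
  ],
)

```text
time_s: 25.55
ee_pos: [0.53, 0.0442, 0.2876]
orientation: [0.0, 0.144, 0.99, 0.0]
ft_force: [0.5, 0.4, -0.5]
opening: 0.019
grip_force: 78.9
```

Emit:
apply_moves(
  series=[
    {"grip":-1,"x":0,"y":0,"z":0.2,"twist":0},
    {"grip":-1,"x":0,"y":0,"z":0,"twist":0},
    {"grip":-1,"x":0,"y":0,"z":0,"twist":0},
  ],
)

```text
time_s: 25.85
ee_pos: [0.5297, 0.0442, 0.2812]
orientation: [-0.0, 0.144, 0.99, -0.0]
ft_force: [0.3, 1.2, -2.7]
opening: 0.0188
grip_force: 78.9
```

Emit:
apply_moves(
  series=[
    {"grip":-1,"x":0,"y":0,"z":0.04,"twist":0},
    {"grip":-1,"x":0,"y":0,"z":0,"twist":0},
    {"grip":-1,"x":0,"y":0,"z":0,"twist":0},
  ],
)

```text
time_s: 26.15
ee_pos: [0.5299, 0.0442, 0.2803]
orientation: [0.0, 0.144, 0.99, 0.0]
ft_force: [0.5, -0.1, 0.2]
opening: 0.0191
grip_force: 79.0
```

Emit:
apply_moves(
  series=[
    {"grip":-1,"x":0,"y":0,"z":0.03,"twist":0},
    {"grip":-1,"x":0,"y":0,"z":0,"twist":0},
    {"grip":-1,"x":0,"y":0,"z":0,"twist":0},
  ],
)

```text
time_s: 26.45
ee_pos: [0.5299, 0.0441, 0.2803]
orientation: [0.0, 0.144, 0.99, -0.0]
ft_force: [-2.3, -0.6, 7.4]
opening: 0.0187
grip_force: 80.3
```

The collar is on the block at 0.2803, the same height as when I gripped it. Releasing: open straight, then lift.

Emit:
apply_moves(
  series=[
    {"grip":-0.4,"x":0,"y":0,"z":0,"twist":0},
    {"grip":-0.2,"x":0,"y":0,"z":0,"twist":0},
    {"grip":0,"x":0,"y":0,"z":0,"twist":0},
    {"grip":0.5,"x":0,"y":0,"z":0,"twist":0},
    {"grip":1,"x":0,"y":0,"z":0,"twist":0},
    {"grip":1,"x":0,"y":0,"z":0,"twist":0},
    {"grip":1,"x":0,"y":0,"z":0,"twist":0},
    {"grip":1,"x":0,"y":0,"z":0,"twist":0},
  ],
)

```text
time_s: 27.25
ee_pos: [0.5298, 0.0442, 0.2792]
orientation: [-0.0, 0.144, 0.99, -0.0]
ft_force: [0.6, 0.8, -0.8]
opening: 0.085
grip_force: 0.0
```

Emit:
apply_moves(
  series=[
    {"grip":1,"x":0,"y":0,"z":-0.4,"twist":0},
    {"grip":1,"x":0,"y":0,"z":-0.8,"twist":0},
    {"grip":1,"x":0,"y":0,"z":-0.9,"twist":0},
    {"grip":1,"x":0,"y":0,"z":-0.9,"twist":0},
    {"grip":1,"x":0,"y":0,"z":-0.9,"twist":0},
    {"grip":1,"x":0.8,"y":0,"z":0,"twist":0},
    {"grip":1,"x":0.8,"y":0,"z":0,"twist":0},
    {"grip":1,"x":0,"y":0,"z":0,"twist":0},
    {"grip":1,"x":0,"y":0,"z":0,"twist":0},
    {"grip":1,"x":0,"y":0,"z":0,"twist":0},
  ],
)

```text
time_s: 28.25
ee_pos: [0.4845, 0.0577, 0.3968]
orientation: [0.001, 0.144, 0.99, 0.0]
ft_force: [1.2, -0.6, -0.2]
opening: 0.0855
grip_force: 0.0
```

```bash
python3 - <<'E'
from h import *
o=observe();print(o["ee_pos"],o["time_s"],o["ft_force"],o["opening"])
a=capture("wrist");save("w6",cv2.resize(a,(768,576)))
E
```

```text
[0.48446717 0.05768727 0.39682224] 28.25 [ 1.23228537 -0.61516597 -0.19054302] 0.08553877107965199
```

View pics/w6.png

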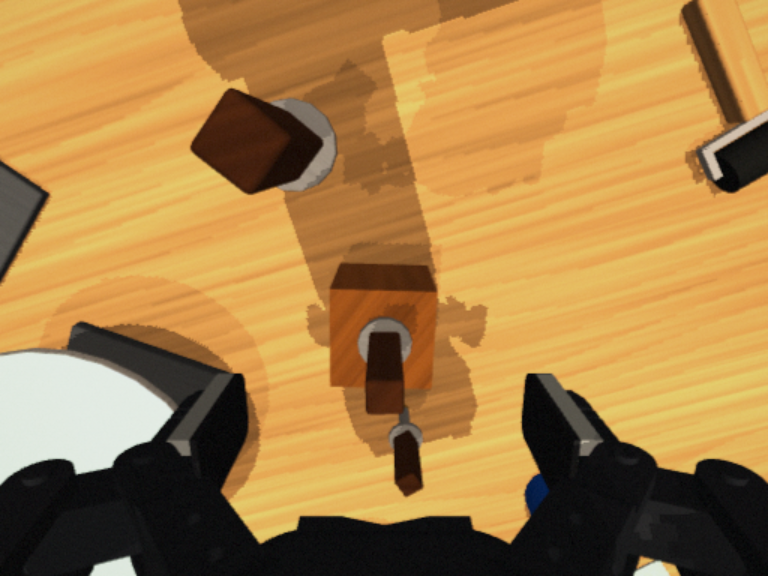

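The feeler stands upright in the block with its collar flat at (385,342). The large and small ones are undisturbed at (262,145) and (405,460). Handing in.

```bash
python3 -c "
from h import *
print(ticket.hand_in())"
```

```text
the job is handed in; nothing more can be done
None
```

The job is handed in: the stage now leans about 0.3° by touch (0.052 rad, about 3°, before pressing), the feeler is fully home in its block, and the arm touched nothing else.

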